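# Tip the pouch and the carton onto the labelling mat

## Task

Get the standing coffee pouch and the carton on the white mat ready for their stickers: push each one over with the fingertips, away from you, so that it topples and comes to lie on its back, front face up, inside the outlined bay it stands over (resting on the line is fine, sticking out past it is not). Do not lift or carry either of them, and leave the other things on the bench where they are.

Things in the scene. Friction and masses are not known exactly. Their poses are not given: they have to be found in the camera images.
- label_mat: Fixed white labelling mat, 310 (its x) x 290 (its y) x 3 mm, ruler ticks along its near edge, two bays outlined on it side by side with 4 mm black lines. Origin: centre of its underside; x points to its far edge, away from the robot give or take 14 degrees, y to its left.
- bay_left (a point): Centre of the left outlined bay, on the mat's top (3 mm above the bench). The bay measures 240 mm along the mat's x and 132 mm along its y, over the outsides of its lines; axes as the mat's. One thing stands over the near end of each bay.
- bay_right (a point): Centre of the right outlined bay, same size and axes as the left one; the bay centres are 139 mm apart.
- coffee_pouch: Brown-paper coffee pouch standing over the near end of one bay (which one varies): 57 deep (x) x 90 wide (y) x 165 mm high, thinning to an edge at the top, 0.2-0.35 kg, rigid. Origin: centre of its underside; z up, x from its labelled front (facing the robot) to its back; yaw within 4 degrees of the mat's. Leaned 25 degrees it falls by itself about its rear foot edge. On its back its x points down.
- sample_carton: Brown carton standing on end over the near end of the other bay, yaw within 4 degrees of the mat's, 0.13-0.24 kg: 132 mm high (its y points up), 69 wide (its x, to the right), 60 deep (its z, to the robot, as does the lid with the tape seam). Origin: centre of the bottom panel, now its rear face, 66 mm above the mat. Leaned 25 degrees it falls by itself. Lying lid up its z points up.
- impulse_sealer: Fixed impulse sealer on the bench to the left of the mat, an obstacle only: body 320 mm long (left to right), 115 mm deep, 66 mm high; its arm stands raised, its handle end nearest the mat up to 280 mm above the bench. Origin: centre of its underside.
- dark_pouch: Bystander: black coffee pouch, 56 x 90 x 165 mm, standing on the bench to the right of the mat; leave alone. Origin: centre of its underside.
- wipe_bottle: Bystander: small white bottle with a blue cap, 50 mm across, 96 mm high, standing to the left of the mat; leave alone. Origin: centre of its underside.
- tamper: Bystander: pale coffee tamper with a knob grip, 58 mm across, 78 mm high, standing to the left of the mat, farther away; leave alone. Origin: centre of its underside.
- pouch_foot_left (a point): Corner of the coffee pouch's outline: left end of the rear foot edge, as seen from the robot while it stands (24 mm behind the pouch's origin, 40 mm to the side).
- carton_foot_left (a point): Corner of the carton's rear face: left end of the rear foot edge, as seen from the robot while it stands (35 mm to the side of the origin, 66 mm below it).
- pouch_foot_right (a point): Corner of the coffee pouch's outline: right end of the rear foot edge, as seen from the robot while it stands (24 mm behind the pouch's origin, 40 mm to the side).
- carton_foot_right (a point): Corner of the carton's rear face: right end of the rear foot edge, as seen from the robot while it stands (35 mm to the side of the origin, 66 mm below it).
- pouch_top_left (a point): Corner of the coffee pouch's outline: left end of the top, as seen from the robot while it stands (165 mm up, 43 mm to the side).
- carton_top_left (a point): Corner of the carton's rear face: left end of the top of it, as seen from the robot while it stands (35 mm to the side of the origin, 66 mm above it).
- pouch_top_right (a point): Corner of the coffee pouch's outline: right end of the top, as seen from the robot while it stands (165 mm up, 43 mm to the side).
- carton_top_right (a point): Corner of the carton's rear face: right end of the top of it, as seen from the robot while it stands (35 mm to the side of the origin, 66 mm above it).
There are look-alikes about, which are no part of the job. What is shaped like the coffee_pouch but red is not meant.

How it is judged:
By the outcome, as a careful person would: the job done as asked, in the order asked, and still so for the second after the job is handed in, with the robot touching nothing.
It also fails if it takes over 48 s, if anything falls off the work surface, if the arm or the gripper's body presses on something with over 40 N, if the wrist force passes 120 N, or if a joint passes its speed limit or range.

## Robot

A 6-joint arm with a two-finger parallel gripper is mounted at the origin on a cart in front of the work surface, level with it; the furniture and walls round the work are solid. World frame = base frame: x ahead of the robot, y to its left, z up, the work surface at z = 0. Lengths are in m, angles in degrees, forces in N, time in s.
With the tool pointing down it reaches from about 0.35 to 0.875 m from the base axis. Payload 4.2 kg.
Tool frame: the origin (TCP) lies between the finger pads; the fingertips stand 17 mm ahead of it and the grasp point (between the pads) lies 2 mm behind it; z points along the fingers, y is the direction in which the jaws open and shut (so a half turn about z gives the same grasp; the last joint's range is limited). The gripper opens to 87 mm and grips with 3 to 60 N. Pads are 19 mm wide; open, the fingers measure 117 mm over their backs; the gripper's body (75 mm by 190 mm) begins 51 mm behind the grasp point.
Start: joints at [-51.073, 22.042, 0.453, 0, -68.411, -14.817], TCP at [0.255, -0.57, 0.24] pointing down, gripper open.
Joint ranges: [-179.83, 179.83], [-69.29, 118.12], [-61.27, 80.66], [-181.25, 117.63], [-171.15, -9.14], [-177.46, 177.46]. Speed limits (degrees/s): [159.86, 159.86, 180, 180, 180, 180].

## Interface

Orientations are given as a 3x3 rotation matrix whose columns are the frame's x, y, z axes.
In Python, from station import r gives the robot as it stands.
- The arm moves only by the shell command python3 -m creep 'ROWS'. ROWS is JSON, a list of rows, each a list of 7 numbers: the opening, from 0 (shut) to 1 (fully open), then the shift along the tool's x, y, z scaled (see below), then the turn, a rotation vector about the tool's x, y, z scaled (see below). A call has 1 to 5 rows; each row is the pose to reach, as a shift and turn from the pose measured when the call began, along the tool's axes at that moment, turning the shorter way round; what a row does not reach only later rows make up. The controller multiplies each number of a shift by 300 mm and each number of a turn by 180 degrees. A row lasts 1/12 s, in which the tool goes at most 41.7 mm and 7.16 degrees, less where a joint would pass 70% of its speed; a pose out of reach is approached as far as the arm can. A call with a number of a shift or a turn outside -1 to 1 is refused whole. A call with a gripper value outside its range is refused whole. The fingers move at their own pace and stop on an object; the grip force is fixed at half the most. Time passes only in rows, so rows that repeat a pose let the fingers close. It gives the time, the measured TCP pose, the force and the opening at its end, in the units of the state.
- r.sense(): the state, without advancing time (a new reading comes with each control period).
- r.capture(name): name is "scene" or "top" or "wrist"; returns the picture (480x640x3 uint8, blue, green, red); there is no depth.
- r.camera_model(name): a dict with "mtx" (3x3 intrinsics, pixels), "R" (3x3) and "t" (3): a world point X has camera coordinates R X + t; the wrist camera has in their place "mount" (4x4, takes a point from camera to tool coordinates, whose origin is the TCP and whose axes are the flange's). Camera axes: x right, y down, z forward; pixel columns grow to the right and rows downward; lengths in m; the calibration is good to about 2 mm. A picture is of the moment at which its call begins: read the wrist's pose just before it. camera_model takes no time and is no camera call.
- r.finish_job(): hands the job in, once; it reports no verdict.
Trained networks look in the newest picture that a camera, given by its name, has taken for a name from the list of things; names that differ only in an ending like _2 or _b are one class to them, and where a whole thing is asked for, a point or a joint stands for the part that bears it (a point fixed in the world has none). Each returns a list of dicts, best first, with "score" (0 to 1); they miss things now and then, are a little off and sometimes report something else, mostly with a low value. They report only what shows in the picture. A call takes as long as a camera call. They do not tell look-alikes from the thing itself.
- r.recognise(camera, target): "rect" ([left, top, right, bottom] as shares, 0 to 1, of the picture: columns of its width, rows of its height, round what is visible of it).
- r.outline_of(camera, target): "pixels" (480x640 bool, what is visible of it) and "rect" ([left, top, right, bottom] as shares, 0 to 1, of the picture: columns of its width, rows of its height, round what is visible of it).
The state is a dict: "time_s": time; "joints": joint angles; "joint_velocities": joint speeds; "effort": joint torques, N m; "tcp_pos": TCP position; "ee_rot": TCP orientation; "wrist_force": force on the tool from outside, world axes, zero at the start; "moment": the same for the moment, N m; "gripper_width": opening from 0.0 (shut) to 1.0 (fully open).
Only numpy, scipy, OpenCV 4.12 (cv2) and the standard library are available. Lean on these libraries where they do the work, as an engineer would, in place of code of your own. Each camera call takes 0.05 s, during which the arm holds its last target.

## Working session

There is one attempt and no reset: what is moved stays moved. The work goes in short steps, Python scripts to look and compute and a shell command to move; the robot and the scene stay as the last step left them, time stands still between calls to the robot, and variables do not carry over. Pictures are saved under pics/ and viewed, and the job is handed in when it is done.

```bash
ls; mkdir -p pics; python3 - <<'E'
from station import r
import cv2,numpy as np
s=r.sense(); print(s)
for n in ("scene","top"):
    cv2.imwrite(f"pics/{n}0.png",r.capture(n)); m=r.camera_model(n); print(n,m)
print(r.camera_model("wrist"))
E
```

```text
pics
{'time_s': 0.0, 'joints': array([-5.10708083e+01,  2.20898774e+01,  3.78816424e-01, -2.92757493e-02,
       -6.84130320e+01, -1.48168041e+01]), 'joint_velocities': array([-0.08231283, -0.05581544, -0.0330343 ,  0.00176743, -0.05232432,
        0.00860195]), 'effort': array([ 6.38896327e-04, -3.90665567e+01,  1.87409574e+01,  4.22004372e+00,
        1.09615509e-02, -1.94117401e-04]), 'tcp_pos': array([ 0.25510881, -0.56992453,  0.23846158]), 'ee_rot': array([[-9.12822818e-01, -4.08354649e-01, -9.91283999e-04],
       [-4.08355842e-01,  9.12820669e-01,  1.98335896e-03],
       [ 9.49506706e-05,  2.21525193e-03, -9.99997542e-01]]), 'wrist_force': array([-1.17063244,  0.19846503, -0.26040417]), 'moment': array([-0.05319026, -0.01647077, -0.00761387]), 'gripper_width': 1.0001583556861122}
scene {'mtx': array([[487.87273147,   0.        , 320.42440893],
       [  0.        , 487.87273147, 244.87546776],
       [  0.        ,   0.        ,   1.        ]]), 'R': array([[-0.76592636, -0.64252385,  0.02280174],
       [-0.35320028,  0.39087163, -0.84998172],
       [ 0.53722097, -0.659076
[... 290 characters left out ...]
47460e-04],
       [-9.83852091e-01, -2.10680562e-02, -1.77739136e-01],
       [ 1.77677421e-01,  4.78086635e-03, -9.84077170e-01]]), 't': array([-0.06742178,  0.51690992,  1.46010707])}
{'mtx': array([[414.27094769,   0.        , 320.05750487],
       [  0.        , 414.27094769, 236.0142447 ],
       [  0.        ,   0.        ,   1.        ]]), 'mount': array([[ 8.55110394e-04, -9.56500527e-01, -2.91729344e-01,
         8.03465842e-02],
       [ 9.99999354e-01,  1.03648367e-03, -4.67170467e-04,
         8.78227720e-04],
       [ 7.49221499e-04, -2.91728756e-01,  9.56500795e-01,
        -1.45677119e-01],
       [ 0.00000000e+00,  0.00000000e+00,  0.00000000e+00,
         1.00000000e+00]])}
```

View pics/scene0.png

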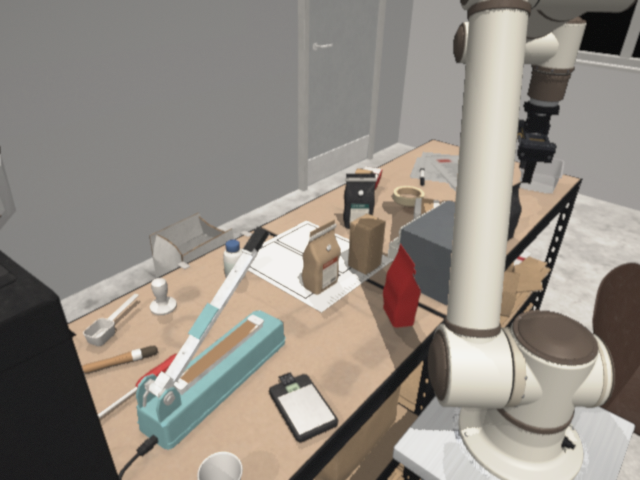

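View pics/top0.png

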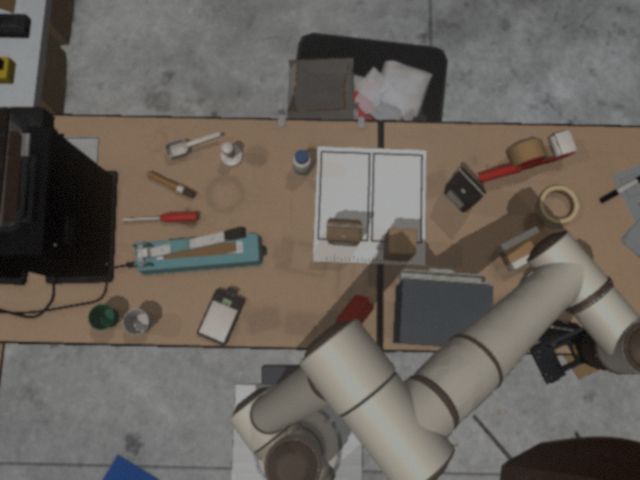

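```bash
python3 - <<'E'
from station import r
import cv2,numpy as np
im=cv2.imread("pics/top0.png")
c=im[130:350,270:510]; cv2.imwrite("pics/top0crop.png",cv2.resize(c,None,fx=3,fy=2.7,interpolation=cv2.INTER_CUBIC))
im=cv2.imread("pics/scene0.png")
c=im[160:340,220:460]; cv2.imwrite("pics/scene0crop.png",cv2.resize(c,None,fx=3.2,fy=3.2,interpolation=cv2.INTER_CUBIC))
def ray(cam,uv,z):
    m=r.camera_model(cam);K,R,t=m['mtx'],m['R'],m['t']
    d=R.T@np.linalg.inv(K)@np.array([uv[0],uv[1],1.]); o=-R.T@t
    return o+d*(z-o[2])/d[2]
for cam in("top","scene"):
  for tgt in ("pouch_foot_left","pouch_top_left","carton_foot_left","carton_top_left","carton_top_right","label_mat","coffee_pouch","sample_carton","bay_left","bay_right"):
    z={'pouch_foot':.003,'pouch_top_':.168,'carton_foo':.003,'carton_top':.135}.get(tgt[:10],.003)
    o=r.recognise(cam,tgt)
    for d in o[:3]:
        l,t_,rr,b=d['rect']; p=((l+rr)*320,(t_+b)*240)
        print(cam,tgt,round(d['score'],2),np.round([l*640,t_*480,rr*640,b*480]),np.round(ray(cam,p,z),3))
print(r.sense()['time_s'])
E
```

```text
top pouch_foot_left 0.59 [326. 217. 363. 245.] [ 0.54  -0.107  0.003]
top pouch_foot_left 0.58 [335. 293. 376. 322.] [ 0.342 -0.138  0.003]
top pouch_top_left 0.89 [327. 216. 363. 245.] [ 0.511 -0.104  0.168]
top pouch_top_left 0.69 [334. 296. 372. 322.] [ 0.33  -0.125  0.168]
top carton_foot_left 0.87 [382. 229. 418. 259.] [ 0.509 -0.251  0.003]
top carton_top_left 0.76 [381. 226. 420. 262.] [ 0.487 -0.236  0.135]
top carton_top_left 0.65 [443. 170. 485. 212.] [ 0.619 -0.389  0.135]
top carton_top_right 0.96 [383. 228. 416. 263.] [ 0.484 -0.234  0.135]
top label_mat 0.66 [311. 144. 429. 267.] [ 0.609 -0.173  0.003]
top coffee_pouch 0.57 [328. 220. 361. 247.] [ 0.533 -0.107  0.003]
top coffee_pouch 0.57 [338. 295. 374. 323.] [ 0.34  -0.139  0.003]
top coffee_pouch 0.45 [294. 148. 314. 174.] [0.728 0.004 0.003]
top sample_carton 0.87 [385. 230. 418. 262.] [ 0.504 -0.255  0.003]
top bay_left 0.62 [315. 145. 426. 264.] [ 0.612 -0.174  0.003]
top bay_right 0.67 [312. 147. 427. 265.] [ 0.608 -0.171  0.003]
top bay_right 0.63 [327. 216. 364. 248.] [ 0.538 -0.109  0.003]
scene pouch_foot_le
[... 477 characters left out ...]
 0.003]
scene carton_top_left 0.6 [349. 216. 387. 275.] [ 0.429 -0.146  0.135]
scene carton_top_right 0.65 [348. 212. 384. 271.] [ 0.442 -0.156  0.135]
scene label_mat 0.64 [252. 219. 390. 309.] [ 0.582 -0.17   0.003]
scene coffee_pouch 0.92 [302. 217. 341. 291.] [ 0.612 -0.207  0.003]
scene coffee_pouch 0.59 [384. 242. 423. 328.] [ 0.374 -0.235  0.003]
scene sample_carton 0.71 [348. 213. 384. 276.] [ 0.553 -0.328  0.003]
scene sample_carton 0.64 [225. 240. 243. 276.] [ 0.77  -0.04   0.003]
scene sample_carton 0.22 [250. 222. 393. 310.] [ 0.575 -0.166  0.003]
scene bay_left 0.88 [250. 221. 390. 307.] [ 0.584 -0.168  0.003]
scene bay_right 0.83 [250. 220. 393. 312.] [ 0.575 -0.165  0.003]
1.1
```

View pics/top0crop.png

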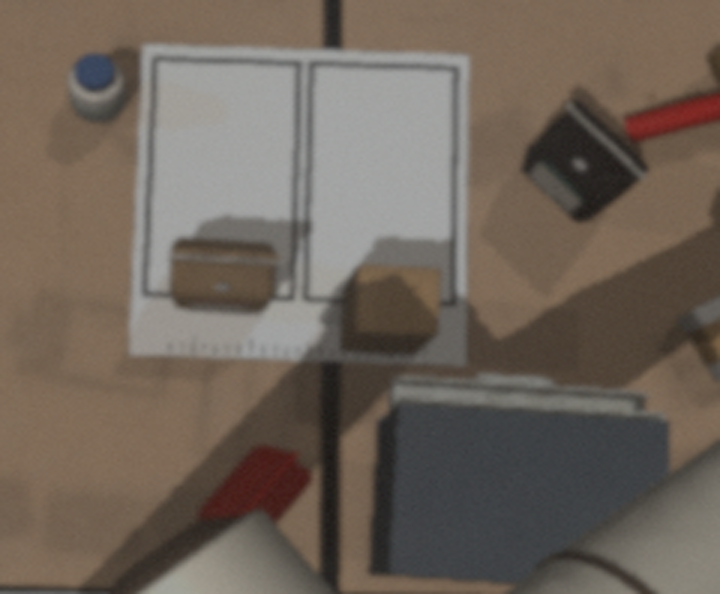

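View pics/scene0crop.png

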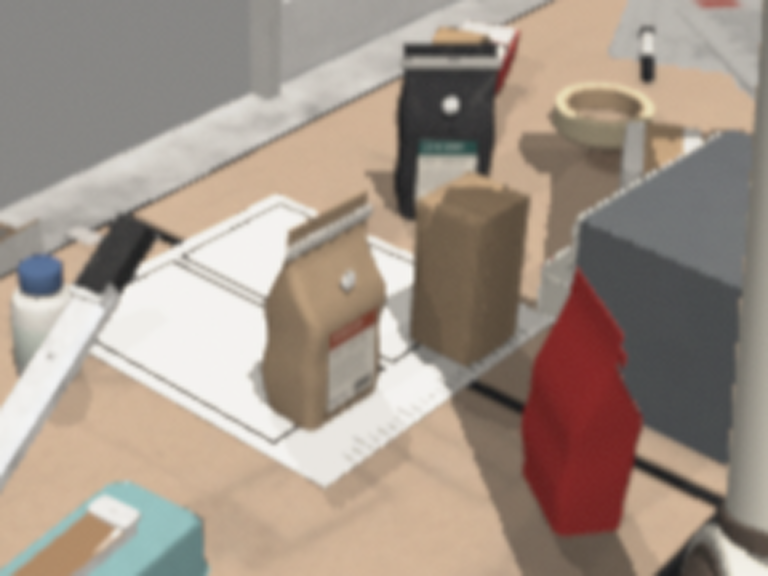

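```bash
cat > h.py <<'E'
from station import r
import cv2,numpy as np
from scipy.optimize import least_squares, minimize
CM={n:r.camera_model(n) for n in("top","scene")}
def proj(cam,X):
    m=CM[cam];Y=np.atleast_2d(X)@m['R'].T+m['t'];p=Y@m['mtx'].T
    return p[:,:2]/p[:,2:]
def ray(cam,uv,z):
    m=CM[cam];d=m['R'].T@np.linalg.inv(m['mtx'])@np.array([uv[0],uv[1],1.]);o=-m['R'].T@m['t']
    return o+d*(z-o[2])/d[2]
def tri(a,b):
    def f(X): return np.r_[proj("top",X)[0]-a,proj("scene",X)[0]-b]
    s=least_squares(f,[.5,-.15,.1]);return s.x,s.fun
def rz(a):c,s=np.cos(a),np.sin(a);return np.array([[c,-s,0],[s,c,0],[0,0,1]])
E
python3 - <<'E'
from h import *
# mat fit
cr=np.array([[143,45],[470,57],[466,363],[130,355],[150,57],[301,63],[296,299],[143,294],[308,63],[460,67],[457,303],[304,299]],float)
px=cr/[3,2.7]+[270,130]
def model(q):
    x,y,a,bx=q
    P=[[.155,.145],[.155,-.145],[-.155,-.145],[-.155,.145]]
    for yc in(.0695,-.0695):
        P+=[[bx+.12,yc+.066],[bx+.12,yc-.066],[bx-.12,yc-.066],[bx-.12,yc+.066]]
    P=np.c_[np.array(P),np.full(12,.003)]
    return P@rz(a).T+[x,y,0]
s=least_squares(lambda q:(proj("top",model(q))-px).ravel(),[.61,-.17,0,.02])
print("mat x y yaw bx",s.x[:2],np.degrees(s.x[2]),s.x[3]);print(np.round(s.fun.reshape(-1,2),1).tolist())
M=model(s.x);print(np.round(M[4:],3).tolist()); np.save("mat.npy",s.x)
print("greybox",tri([270+395/3,130+403/2.7],[401,227]))
print("handle", [np.round(ray("top",(246,232),z),3) for z in(.2,.28)])
masks={}
for t in("coffee_pouch","sample_carton"):
  for cam in("top","scene"):
    for d in r.outline_of(cam,t)[:4]:
      b=np.array(d['rect'])*[640,480,640,480];c=[(b[0]+b[2])/2,(b[1]+b[3])/2]
      tgt={("coffee_pouch","top"):(345,231),("coffee_pouch","scene"):(322,258),("sample_carton","top"):(401,244),("sample_carton","scene"):(367,245)}[t,cam]
      if np.hypot(*(np.array(c)-tgt))<15 and (t,cam) not in masks: masks[t,cam]=d['pixels'];print(t,cam,d['score'],np.round(b))
bx=lambda xs,ys,zs:np.array([[x,y,z] for x in xs for y in ys for z in zs])
mod={"sample_carton":bx((-.03,.03),(-.0345,.0345),(.003,.135)),
"coffee_pouch":np.r_[bx((-.024,.024),(-.04,.04),(.003,)),bx((-.0285,.0285),(-.045,.045),(.06,.09)),bx((0,),(-.043,.043),(.168,))]}
for t in mod:
    def cost(q):
        c=0
        for cam in("top","scene"):
            if (t,cam) not in masks: continue
            p=proj(cam,mod[t]@rz(q[2]).T+[q[0],q[1],0])
            im=np.zeros((480*4,640*4),np.uint8);cv2.fillConvexPoly(im,cv2.convexHull(np.round(p*4+1.5).astype(np.int32)),255)
            A=cv2.resize(im,(640,480),interpolation=cv2.INTER_AREA)/255.;B=masks[t,cam]
            c+=1-np.minimum(A,B).sum()/np.maximum(A,B).sum()
        return c
    x0=[.48,-.24,s.x[2]] if t=="sample_carton" else [.53,-.105,s.x[2]]
    best=min((minimize(cost,x0+np.array([0,0,da]),method="Nelder-Mead",options=dict(initial_simplex=np.array(x0)+[0,0,da]+np.array([[0,0,0],[.012,0,0],[0,.012,0],[0,0,.06]]))) for da in(-.06,0,.06)),key=lambda o:o.fun)
    print(t,best.x[:2].round(4),np.degrees(best.x[2]).round(1),best.fun)
    l=(best.x[:2]-s.x[:2])@rz(s.x[2])[:2,:2]; print("in mat frame",l.round(4),"bay near x",s.x[3]-.12)
print(r.sense()['time_s'])
E
```

```text
mat x y yaw bx [ 0.6114259  -0.17424026] -0.7376837041709347 0.023175273225512508
[[-0.2, -0.3], [-0.3, -1.1], [0.5, 1.1], [-0.3, 0.2], [0.9, -0.3], [0.1, -0.9], [-0.1, 0.5], [-0.1, 0.7], [0.4, -0.8], [-0.6, -0.7], [-0.1, 0.9], [-0.1, 0.6]]
[[0.756, -0.041, 0.003], [0.755, -0.173, 0.003], [0.515, -0.169, 0.003], [0.516, -0.038, 0.003], [0.755, -0.18, 0.003], [0.753, -0.312, 0.003], [0.513, -0.308, 0.003], [0.515, -0.176, 0.003]]
greybox (array([ 0.40120576, -0.23613295,  0.1545058 ]), array([ 0.00148119,  0.00300911, -0.00328837, -0.00056999]))
handle [array([0.496, 0.121, 0.2  ]), array([0.481, 0.11 , 0.28 ])]
coffee_pouch scene 0.55 [303. 216. 342. 295.]
sample_carton top 0.59 [386. 230. 419. 260.]
sample_carton scene 0.92 [349. 214. 386. 274.]
sample_carton [ 0.4944 -0.2395] -1.5 0.147516389867284
in mat frame [-0.1162 -0.0667] bay near x -0.09682472677448749
coffee_pouch [ 0.5305 -0.1051] 8.5 0.0826445998976284
in mat frame [-0.0818  0.0681] bay near x -0.09682472677448749
1.3
```

```bash
cat > go.py <<'E'
import sys
from h import *
from scipy.spatial.transform import Rotation as Rt
def to(x,y,z,yaw=0):
    s=r.sense();R0=s['ee_rot'];p=np.array([x,y,z])-s['tcp_pos']
    T=rz(np.radians(yaw))@np.array([[-1,0,0],[0,1,0],[0,0,-1.]])
    v=Rt.from_matrix(R0.T@T).as_rotvec(degrees=True)
    print("t",round(s['time_s'],2),"tcp",s['tcp_pos'].round(4),"F",s['wrist_force'].round(1),"w",round(s['gripper_width'],2),"dist mm",(np.linalg.norm(p)*1e3).round(),"row",np.round(np.r_[R0.T@p/.3,v/180],3).tolist())
if __name__=="__main__": to(*map(float,sys.argv[1:]))
E
python3 go.py .36 -.33 .27 0; python3 go.py .42 -.105 .27 0
```

```text
t 1.3 tcp [ 0.2553 -0.5704  0.2396] F [ 0.7 -0.1  0.4] w 1.0 dist mm 264.0 row [-0.646, 0.589, -0.101, -0.0, -0.0, 0.134]
t 1.3 tcp [ 0.2553 -0.5704  0.2396] F [ 0.7 -0.1  0.4] w 1.0 dist mm 495.0 row [-1.135, 1.192, -0.101, -0.0, -0.0, 0.134]
```

```bash
python3 -m creep '[[0.4,-0.646,0.589,-0.1,0,0,0.134],[0.4,-0.646,0.589,-0.1,0,0,0.134],[0.4,-0.646,0.589,-0.1,0,0,0.134],[0.4,-0.646,0.589,-0.1,0,0,0.134],[0.4,-0.646,0.589,-0.1,0,0,0.134]]'; python3 go.py .42 -.105 .27 0
```

```text
time_s: 1.72
tcp_pos: [0.3358, -0.3848, 0.2627]
ee_rot: [[-1.0, 0.003, 0.0], [0.003, 1.0, -0.0], [-0.0, -0.0, -1.0]]
wrist_force: [1.1, 0.7, 0.5]
gripper_width: 0.708
t 1.72 tcp [ 0.3358 -0.3848  0.2627] F [1.1 0.7 0.5] w 0.71 dist mm 292.0 row [-0.277, 0.934, -0.024, -0.0, 0.0, -0.001]
```

```bash
python3 -m creep '[[0.4,-0.277,0.934,-0.024,0,0,0],[0.4,-0.277,0.934,-0.024,0,0,0],[0.4,-0.277,0.934,-0.024,0,0,0],[0.4,-0.277,0.934,-0.024,0,0,0],[0.4,-0.277,0.934,-0.024,0,0,0]]'; python3 go.py .42 -.105 .27 0
```

```text
time_s: 2.13
tcp_pos: [0.3954, -0.1849, 0.2683]
ee_rot: [[-1.0, 0.004, 0.001], [0.004, 1.0, -0.0], [-0.001, -0.0, -1.0]]
wrist_force: [1.6, 0.4, -0.0]
gripper_width: 0.417
t 2.13 tcp [ 0.3954 -0.1849  0.2683] F [ 1.6  0.4 -0. ] w 0.42 dist mm 84.0 row [-0.081, 0.267, -0.006, -0.0, 0.0, -0.001]
```

```bash
python3 -m creep '[[0.4,-0.081,0.267,-0.006,0,0,0],[0.4,-0.081,0.267,-0.006,0,0,0],[0.4,-0.081,0.267,-0.006,0,0,0],[0.4,-0.081,0.267,-0.006,0,0,0]]'; python3 - <<'E'
from h import *
s=r.sense();print(s['tcp_pos'],s['ee_rot'].round(4).tolist())
cv2.imwrite("pics/w1.png",r.capture("wrist"));cv2.imwrite("pics/t1.png",r.capture("top"))
E
```

```text
time_s: 2.47
tcp_pos: [0.4206, -0.1029, 0.2705]
ee_rot: [[-1.0, -0.002, 0.002], [-0.002, 1.0, -0.0], [-0.002, -0.0, -1.0]]
wrist_force: [1.0, -0.4, 0.0]
gripper_width: 0.401
[ 0.42064339 -0.10285278  0.27046112] [[-1.0, -0.0016, 0.0023], [-0.0016, 1.0, -0.0001], [-0.0023, -0.0002, -1.0]]
```

View pics/w1.png

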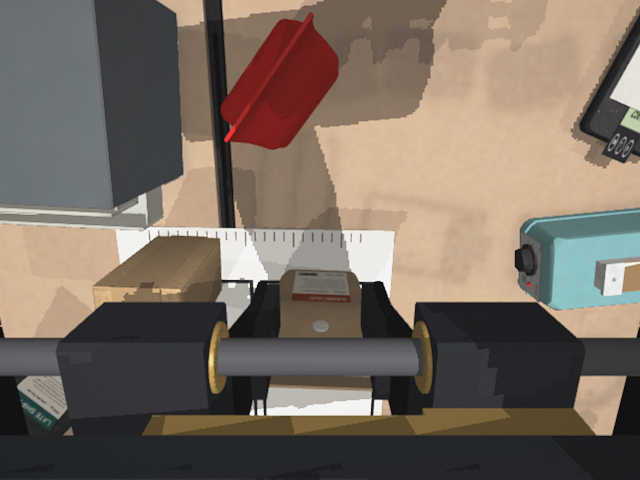

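```bash
python3 - <<'E'
from h import *
im=cv2.imread("pics/w1.png")
cv2.imwrite("pics/w1c.png",cv2.resize(im[220:420,90:420],None,fx=2.4,fy=2.4,interpolation=cv2.INTER_CUBIC))
im=cv2.imread("pics/t1.png")
cv2.imwrite("pics/t1c.png",cv2.resize(im[140:280,290:450],None,fx=4.2,fy=4.2,interpolation=cv2.INTER_CUBIC))
E
```

```text
(no output)
```

View pics/w1c.png

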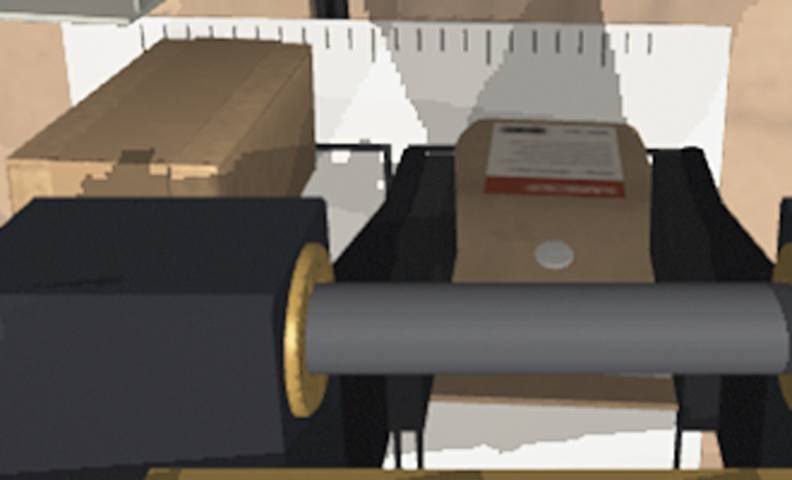

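View pics/t1c.png

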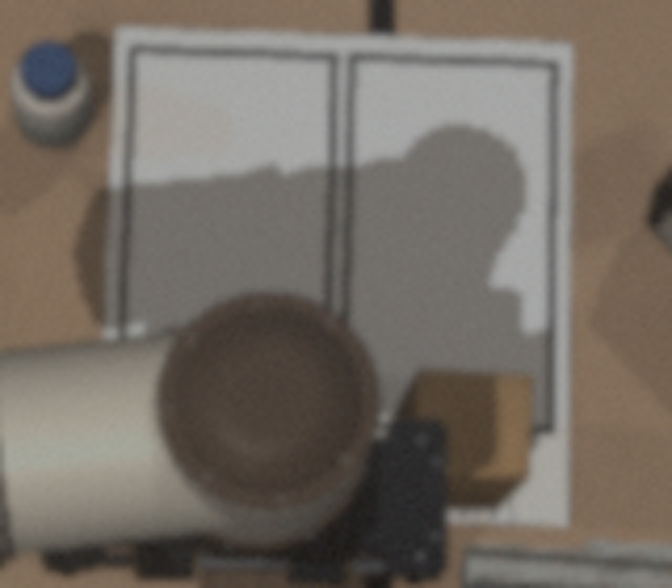

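```bash
python3 - <<'E'
from h import *
cv2.imwrite("pics/s1.png",r.capture("scene"))
print(ray("top",(344.6,224.5),.168),ray("top",(345,245),.08))
E
python3 go.py .445 -.103 .142 -2
```

```text
[ 0.52440081 -0.10219827  0.168     ] [ 0.49080108 -0.1064894   0.08      ]
t 2.62 tcp [ 0.4197 -0.1056  0.27  ] F [ 0.1 -0.3 -0.4] w 0.4 dist mm 131.0 row [-0.084, 0.009, 0.427, -0.0, 0.0, 0.01]
```

View pics/s1.png

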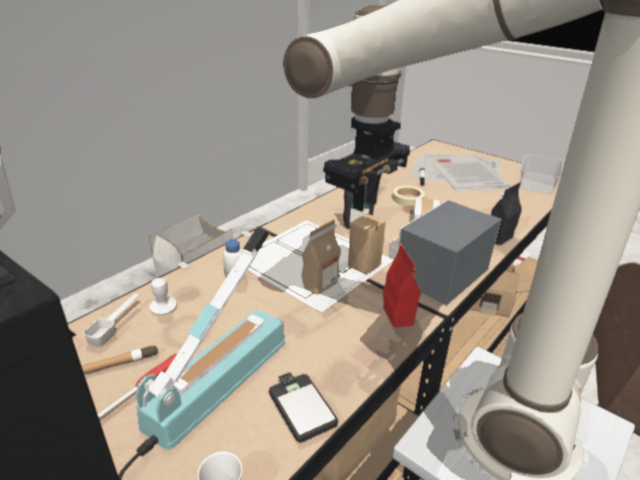

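The scene view shows three pouch shapes: brown on the mat at (322,258), red at (401,288) and a black one off the mat at (507,213). The brown one in the left bay is the one meant, as the enlarged crop confirmed (brown paper, label towards the robot). The carton is at (367,245).

```bash
python3 -m creep '[[0.4,-0.084,0.009,0.427,0,0,0.01],[0.4,-0.084,0.009,0.427,0,0,0.01],[0.4,-0.084,0.009,0.427,0,0,0.01],[0.4,-0.084,0.009,0.427,0,0,0.01],[0.4,-0.084,0.009,0.427,0,0,0.01]]'; python3 go.py .487 -.104 .142 -2
```

```text
time_s: 3.03
tcp_pos: [0.4433, -0.1047, 0.14]
ee_rot: [[-0.999, 0.038, -0.006], [0.039, 0.999, -0.002], [0.006, -0.002, -1.0]]
wrist_force: [-0.8, 0.5, 0.6]
gripper_width: 0.396
t 3.03 tcp [ 0.4433 -0.1047  0.14  ] F [-0.8  0.5  0.6] w 0.4 dist mm 44.0 row [-0.145, 0.008, -0.007, -0.001, -0.002, -0.001]
```

Approach, then gently make contact.

```bash
python3 -m creep '[[0.4,-0.07,0.004,-0.007,0,0,0],[0.4,-0.14,0.008,-0.007,0,0,0],[0.4,-0.18,0.008,-0.007,0,0,0],[0.4,-0.21,0.008,-0.007,0,0,0]]'; python3 - <<'E'
from h import *
s=r.sense();print(s['tcp_pos'],s['ee_rot'].round(4).tolist(),s['wrist_force'])
cv2.imwrite("pics/s2.png",cv2.resize(r.capture("scene")[120:340,220:460],None,fx=2.7,fy=2.7))
E
```

```text
time_s: 3.37
tcp_pos: [0.5087, -0.1056, 0.145]
ee_rot: [[-0.999, 0.039, -0.001], [0.039, 0.999, -0.002], [0.001, -0.002, -1.0]]
wrist_force: [0.8, 0.2, 1.5]
gripper_width: 0.401
[ 0.50871121 -0.10563067  0.14495828] [[-0.9992, 0.0392, -0.0009], [0.0392, 0.9992, -0.002], [0.0008, -0.002, -1.0]] [0.81640112 0.2260222  1.54148172]
```

View pics/s2.png

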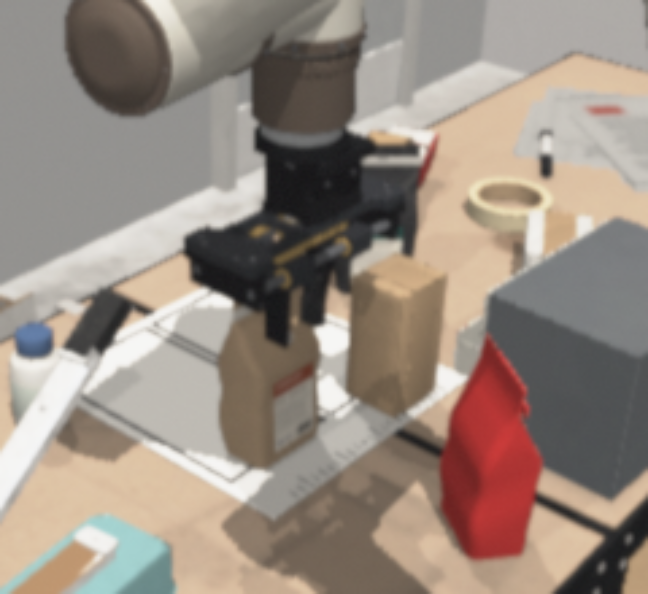

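```bash
python3 -m creep '[[0.4,-0.04,0,0.005,0,0,0],[0.4,-0.08,0.003,0.01,0,0,0]]'; python3 - <<'E'
from h import *
cv2.imwrite("pics/s3.png",cv2.resize(r.capture("scene")[120:340,220:460],None,fx=2.7,fy=2.7))
print(r.sense()['wrist_force'])
E
```

```text
time_s: 3.58
tcp_pos: [0.5347, -0.1063, 0.1442]
ee_rot: [[-0.999, 0.04, 0.004], [0.04, 0.999, -0.002], [-0.004, -0.002, -1.0]]
wrist_force: [-0.1, 0.5, 1.4]
gripper_width: 0.401
[ 2.48026451 -0.59997716  0.85099758]
```

View pics/s3.png

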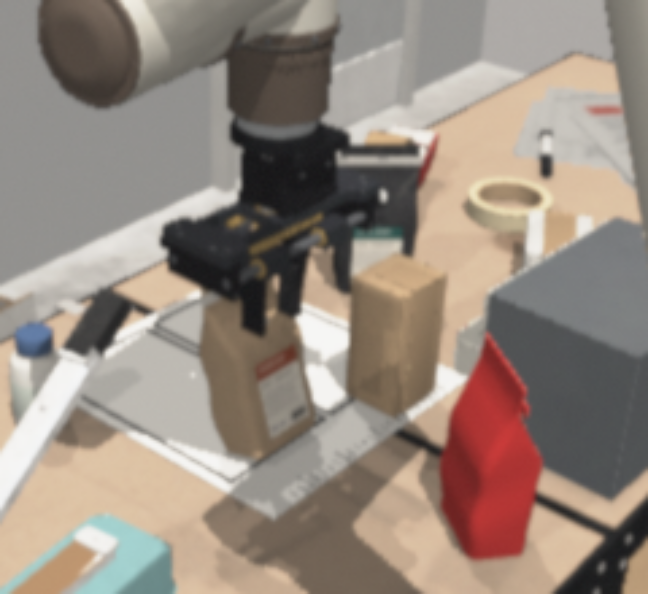

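It leans without sliding: the pouch tilts about its rear foot. I'll continue past the tipping point.

```bash
python3 -m creep '[[0.4,-0.04,0.002,0,0,0,0],[0.4,-0.08,0.004,0,0,0,0],[0.4,-0.11,0.004,0,0,0,0]]'; python3 - <<'E'
from h import *
cv2.imwrite("pics/s4.png",cv2.resize(r.capture("scene")[120:340,220:460],None,fx=2.7,fy=2.7))
print(r.sense()['wrist_force'])
E
```

```text
time_s: 3.88
tcp_pos: [0.5705, -0.1065, 0.1455]
ee_rot: [[-0.999, 0.039, 0.008], [0.039, 0.999, -0.003], [-0.008, -0.002, -1.0]]
wrist_force: [-0.6, -0.4, 0.6]
gripper_width: 0.397
[1.68301285 0.37613697 1.27482132]
```

View pics/s4.png

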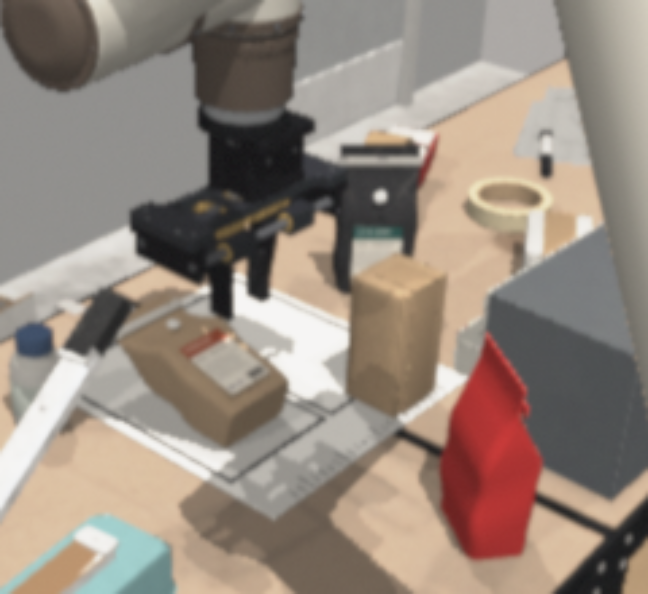

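```bash
python3 go.py .45 -.13 .24 -1.5
```

```text
t 3.93 tcp [ 0.5721 -0.1065  0.1453] F [1.7 0.4 1.3] w 0.4 dist mm 156.0 row [0.401, -0.095, -0.319, -0.001, 0.003, -0.004]
```

```bash
python3 -m creep '[[0.3,0.1,-0.01,-0.15,0,0,0],[0.3,0.25,-0.05,-0.319,0,0,-0.004],[0.3,0.4,-0.095,-0.319,0,0.003,-0.004],[0.3,0.4,-0.095,-0.319,0,0.003,-0.004],[0.3,0.4,-0.095,-0.319,0,0.003,-0.004]]'; python3 go.py .433 -.240 .23 -1.5; python3 - <<'E'
from h import *
cv2.imwrite("pics/w5.png",r.capture("wrist"))
cv2.imwrite("pics/t5.png",cv2.resize(r.capture("top")[140:280,290:450],None,fx=4.2,fy=4.2,interpolation=cv2.INTER_CUBIC))
E
```

```text
time_s: 4.35
tcp_pos: [0.4455, -0.1311, 0.2436]
ee_rot: [[-1.0, 0.028, 0.003], [0.028, 1.0, -0.002], [-0.003, -0.002, -1.0]]
wrist_force: [-0.9, 0.0, -0.2]
gripper_width: 0.304
t 4.35 tcp [ 0.4455 -0.1311  0.2436] F [-0.9  0.  -0.2] w 0.3 dist mm 110.0 row [0.032, -0.364, 0.046, -0.001, 0.001, -0.001]
```

View pics/w5.png

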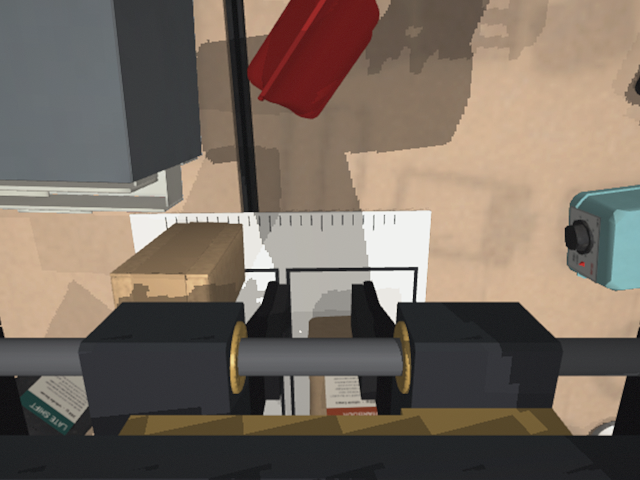

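View pics/t5.png

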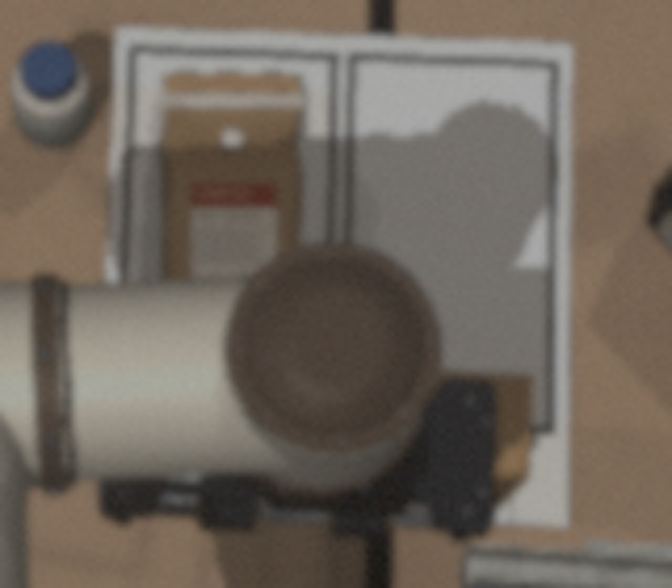

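```bash
python3 - <<'E'
from h import *
s=r.sense();m=r.camera_model("wrist");T=m['mount'];R=s['ee_rot']@T[:3,:3];o=s['tcp_pos']+s['ee_rot']@T[:3,3]
def wr(u,v,z):
    d=R@np.linalg.inv(m['mtx'])@[u,v,1];return (o+d*(z-o[2])/d[2]).round(4)
for u,v,z in[(178,223,.003),(243,223,.003),(113,275,.135),(207,275,.135),(130,213,.003),(431,211,.003),(288,269,.003),(417,269,.003),(310,318,.05),(355,318,.05)]: print(u,v,wr(u,v,z))
E
```

```text
178 223 [ 0.4698 -0.2676  0.003 ]
243 223 [ 0.4714 -0.205   0.003 ]
113 275 [ 0.469  -0.2666  0.135 ]
207 275 [ 0.4705 -0.2048  0.135 ]
130 213 [ 0.4588 -0.3122  0.003 ]
431 211 [ 0.4641 -0.0251  0.003 ]
288 269 [ 0.5199 -0.1641  0.003 ]
417 269 [ 0.5231 -0.0359  0.003 ]
310 318 [ 0.5494 -0.142   0.05  ]
355 318 [ 0.5504 -0.1012  0.05  ]
```

```bash
python3 - <<'E'
from h import *
for z in(0,.05,.1,.15): print(ray("top",(420,270),z).round(3))
s=r.sense();m=r.camera_model("wrist");T=m['mount'];R=s['ee_rot']@T[:3,:3];o=s['tcp_pos']+s['ee_rot']@T[:3,3]
for u,v in((180,207),(150,211),(140,227-40)):
  for z in(0,.05,.1,.15):
    d=R@np.linalg.inv(m['mtx'])@[u,v,1];print(u,v,(o+d*(z-o[2])/d[2]).round(3))
E
python3 go.py .433 -.238 .20 -1.5
python3 go.py .437 -.238 .125 -1.5
```

```text
[ 0.443 -0.303  0.   ]
[ 0.437 -0.295  0.05 ]
[ 0.43  -0.287  0.1  ]
[ 0.424 -0.279  0.15 ]
180 207 [ 0.455 -0.265  0.   ]
180 207 [ 0.444 -0.247  0.05 ]
180 207 [ 0.432 -0.229  0.1  ]
180 207 [ 0.421 -0.211  0.15 ]
150 211 [ 0.458 -0.294  0.   ]
150 211 [ 0.446 -0.273  0.05 ]
150 211 [ 0.435 -0.251  0.1  ]
150 211 [ 0.423 -0.229  0.15 ]
140 187 [ 0.435 -0.3    0.   ]
140 187 [ 0.426 -0.278  0.05 ]
140 187 [ 0.417 -0.255  0.1  ]
140 187 [ 0.409 -0.233  0.15 ]
t 4.45 tcp [ 0.449  -0.1304  0.2416] F [ 0.7  0.  -0.1] w 0.3 dist mm 116.0 row [0.044, -0.36, 0.139, -0.001, 0.001, -0.0]
t 4.45 tcp [ 0.449  -0.1304  0.2416] F [ 0.7  0.  -0.1] w 0.3 dist mm 159.0 row [0.031, -0.359, 0.39, -0.001, 0.001, -0.0]
```

```bash
python3 - <<'E'
import cv2
im=cv2.imread("pics/w5.png");cv2.imwrite("pics/w5c.png",cv2.resize(im[100:320,0:280],None,fx=2.7,fy=2.7,interpolation=cv2.INTER_CUBIC))
E
```

```text
(no output)
```

View pics/w5c.png

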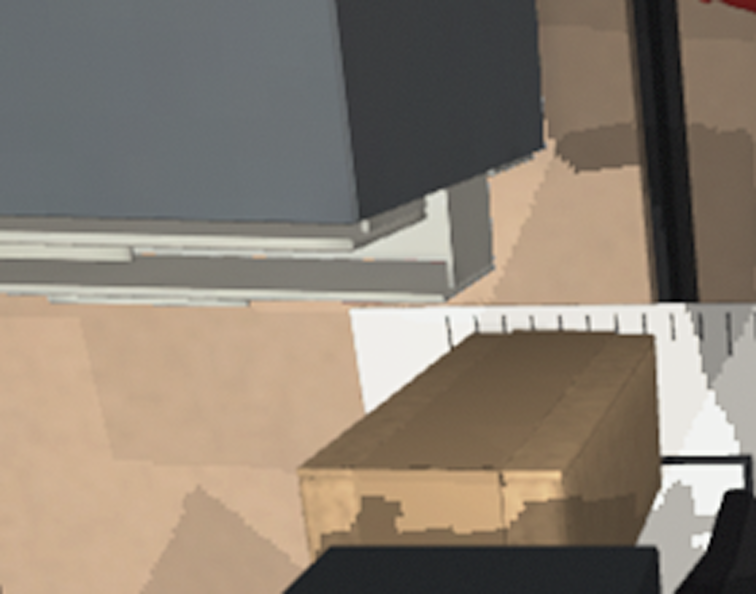

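```bash
python3 -m creep '[[0.3,0.035,-0.36,0.1,0,0,0],[0.3,0.035,-0.36,0.1,0,0,0],[0.3,0.035,-0.36,0.12,0,0,0],[0.3,0.035,-0.36,0.14,0,0,0]]';python3 go.py .437 -.238 .125 -1.5
```

```text
time_s: 4.78
tcp_pos: [0.4347, -0.2411, 0.1974]
ee_rot: [[-1.0, 0.031, -0.001], [0.031, 1.0, -0.002], [0.001, -0.002, -1.0]]
wrist_force: [0.3, 0.9, -0.2]
gripper_width: 0.299
t 4.78 tcp [ 0.4347 -0.2411  0.1974] F [ 0.3  0.9 -0.2] w 0.3 dist mm 73.0 row [-0.008, 0.011, 0.241, -0.001, -0.0, -0.002]
```

```bash
python3 -m creep '[[0.3,-0.008,0.011,0.1,0,0,0],[0.3,-0.008,0.011,0.2,0,0,0],[0.3,-0.008,0.011,0.241,0,0,0],[0.3,-0.03,0.011,0.241,0,0,0],[0.3,-0.06,0.011,0.241,0,0,0]]';python3 go.py .465 -.238 .125 -1.5;  python3 - <<'E'
from h import *
cv2.imwrite("pics/s6.png",cv2.resize(r.capture("scene")[120:340,220:460],None,fx=2.7,fy=2.7))
E
```

```text
time_s: 5.2
tcp_pos: [0.453, -0.2384, 0.1244]
ee_rot: [[-1.0, 0.031, -0.003], [0.031, 1.0, -0.002], [0.003, -0.002, -1.0]]
wrist_force: [0.1, 0.5, -0.3]
gripper_width: 0.299
t 5.2 tcp [ 0.453  -0.2384  0.1244] F [ 0.1  0.5 -0.3] w 0.3 dist mm 12.0 row [-0.04, 0.003, -0.002, -0.001, -0.001, -0.002]
```

View pics/s6.png

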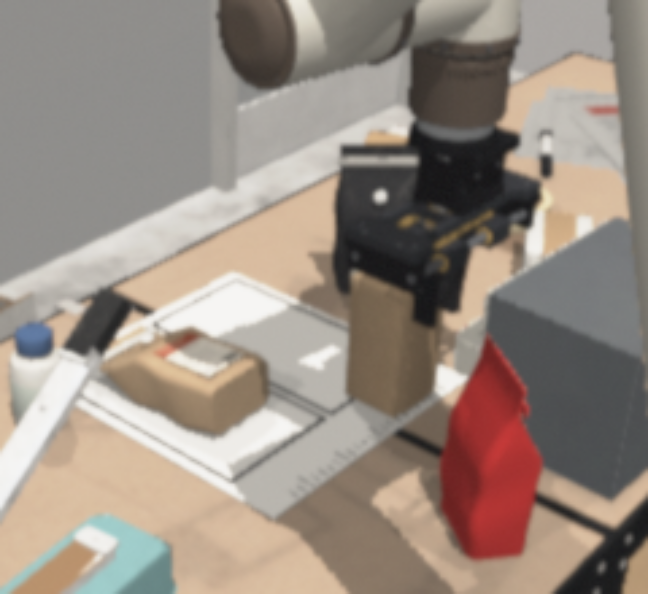

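```bash
python3 -m creep '[[0.3,-0.04,0.002,0,0,0,0],[0.3,-0.08,0.004,0,0,0,0],[0.3,-0.12,0.005,0,0,0,0]]';  python3 - <<'E'
from h import *
cv2.imwrite("pics/s7.png",cv2.resize(r.capture("scene")[120:340,220:460],None,fx=2.7,fy=2.7))
E
```

```text
time_s: 5.5
tcp_pos: [0.495, -0.2386, 0.1278]
ee_rot: [[-1.0, 0.029, 0.006], [0.029, 1.0, -0.005], [-0.006, -0.004, -1.0]]
wrist_force: [0.6, 0.2, 0.9]
gripper_width: 0.3
```

View pics/s7.png

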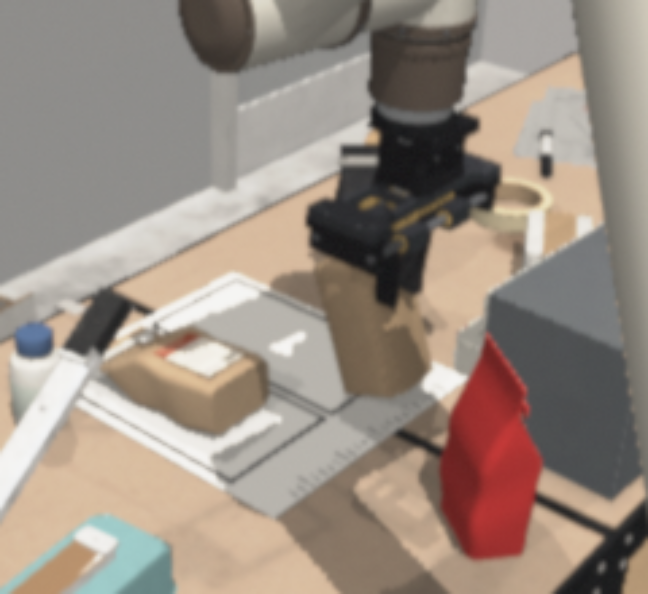

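The carton is tilting about its rear foot, with no visible sliding.

```bash
python3 -m creep '[[0.3,-0.04,0.002,0.003,0,0,0],[0.3,-0.08,0.004,0.006,0,0,0],[0.3,-0.1,0.005,0.006,0,0,0]]';  python3 - <<'E'
from h import *
cv2.imwrite("pics/s8.png",cv2.resize(r.capture("scene")[120:340,220:460],None,fx=2.7,fy=2.7))
E
```

```text
time_s: 5.8
tcp_pos: [0.53, -0.2382, 0.1277]
ee_rot: [[-1.0, 0.027, 0.012], [0.026, 1.0, -0.007], [-0.012, -0.006, -1.0]]
wrist_force: [0.7, -0.9, 0.2]
gripper_width: 0.297
```

View pics/s8.png

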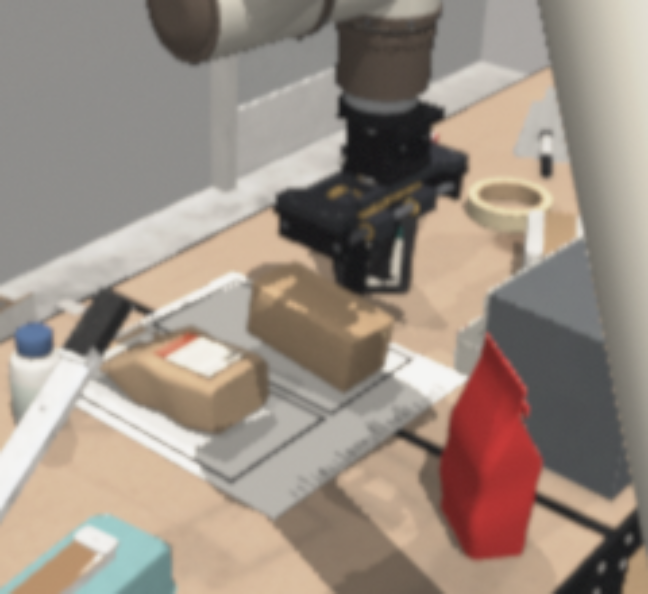

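```bash
python3 -m creep '[[0.3,0.1,0,-0.15,0,0,0],[0.3,0.2,0,-0.3,0,0,0],[0.3,0.3,-0.1,-0.4,0,0,0],[0.3,0.4,-0.2,-0.4,0,0,0],[0.3,0.4,-0.3,-0.4,0,0,0]]'; python3 go.py .38 -.42 .26 0
```

```text
time_s: 6.27
tcp_pos: [0.4086, -0.315, 0.2492]
ee_rot: [[-1.0, 0.023, 0.017], [0.023, 1.0, -0.008], [-0.017, -0.008, -1.0]]
wrist_force: [0.6, 0.3, -0.6]
gripper_width: 0.301
t 6.27 tcp [ 0.4086 -0.315   0.2492] F [ 0.6  0.3 -0.6] w 0.3 dist mm 109.0 row [0.087, -0.352, -0.035, -0.003, 0.006, -0.007]
```

```bash
python3 -m creep '[[0.3,0.2,-0.5,-0.07,0,0,0],[0.3,0.2,-0.5,-0.07,0,0,0],[0.3,0.2,-0.5,-0.07,0,0,0],[0.3,0.2,-0.5,-0.07,0,0,0],[0.3,0.2,-0.5,-0.07,0,0,0]]';  python3 - <<'E'
from h import *
a=r.capture("scene");b=r.capture("top");cv2.imwrite("pics/t9f.png",b)
cv2.imwrite("pics/s9.png",cv2.resize(a[180:330,220:420],None,fx=4,fy=4,interpolation=cv2.INTER_CUBIC))
cv2.imwrite("pics/t9.png",cv2.resize(b[140:280,290:450],None,fx=4.2,fy=4.2,interpolation=cv2.INTER_CUBIC))
E
```

```text
time_s: 6.68
tcp_pos: [0.3421, -0.4684, 0.2719]
ee_rot: [[-0.999, 0.029, 0.018], [0.029, 1.0, -0.012], [-0.019, -0.011, -1.0]]
wrist_force: [1.1, -0.3, 0.2]
gripper_width: 0.297
```

View pics/s9.png

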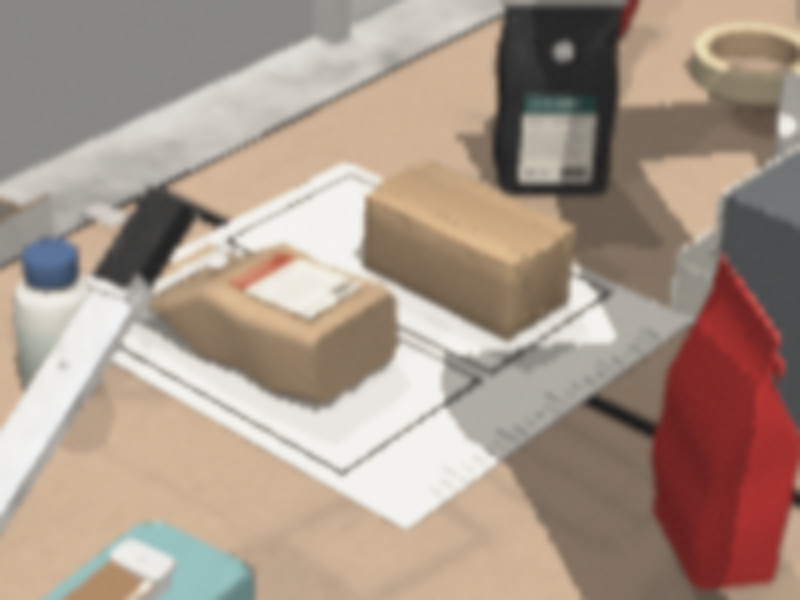

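View pics/t9.png

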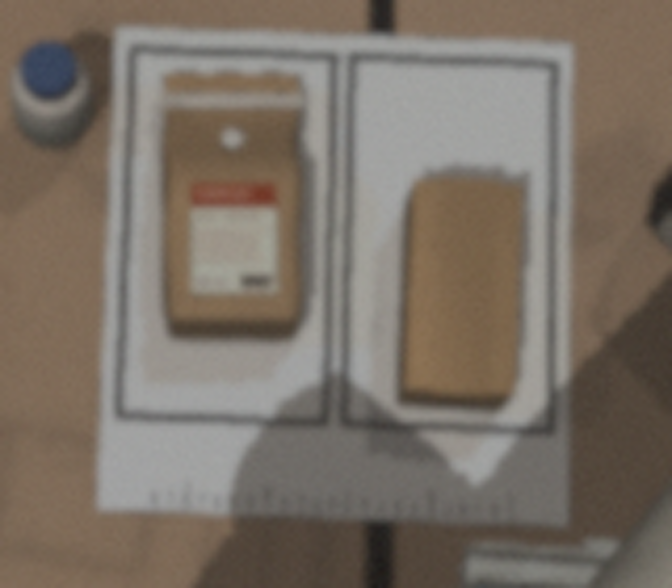

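In the top view, the pouch (crop 165–303 × 70–337) and the carton (400–525 × 170–407) both lie inside their bay lines, with white mat showing all round. The pouch's label and the carton's lid are up, and the arm is well clear.

```bash
python3 - <<'E'
from h import *
b=cv2.imread("pics/t9f.png")
a=cv2.imread("pics/top0.png")
for n,(u,v,u2,v2) in dict(bottle=(290,140,316,180),tamper=(215,140,245,170),dark=(450,165,480,195),sealer=(130,225,265,275)).items():
    t=a[v:v2,u:u2];s=b[v-5:v2+5,u-5:u2+5];m=cv2.matchTemplate(s,t,cv2.TM_CCOEFF_NORMED);_,mx,_,l=cv2.minMaxLoc(m);print(n,round(mx,2),l[0]-5,l[1]-5)
print(r.finish_job())
E
```

```text
bottle 1.0 0 0
tamper 1.0 0 0
dark 0.9 0 0
sealer 1.0 0 0
the job is handed in; nothing more can be done
None
```

I pushed the brown coffee pouch over first, then the carton, with the fingertips. Each tipped about its rear foot edge onto its back, with no lifting or carrying. I handed the job in at about 6.8 s, with the arm clear of everything.

**Final check:** the last top and scene pictures show the pouch lying label up in the left bay. The carton lies lid up in the right bay, its near end about 12 mm inside the line by eye. White mat shows between each of them and the bay lines all round.

**Bystanders:** matching the first and last top pictures showed no shift of the wipe bottle, tamper, dark pouch or sealer. The dark pouch matched less well (0.9 against 1.0), with different shadows around it in the two pictures. I did not run that check on the red pouch, but it looked untouched in the last scene view.

**Measurements that disagreed:**
- The first outline fit gave the pouch a yaw of 8.5 degrees, which is outside the stated range. I used about -2 degrees, read from the wrist picture, instead.
- The wrist camera read x positions about 5 mm farther away than the top camera did.

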